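# Fit the missing roller in the bench conveyor

### The arm

A 7-joint arm with a two-finger parallel gripper is mounted at the origin on the work surface. World frame = base frame: x ahead of the robot, y to its left, z up, the work surface at z = 0. Lengths are in m, angles in rad, forces in N, time in s.
With the tool pointing down it reaches from about 0.4 to 0.85 m from the base axis. Payload 10.4 kg.
Tool frame: the origin (TCP) lies midway between the tips of the shut fingers; the grasp point (between the pads) lies 19 mm behind it; z points along the fingers, y is the line along which they close (so a half turn about z gives the same grasp; the last joint's range is limited). The gripper opens to 85 mm and grips with 20 to 120 N. Pads are 22 mm wide; open, the fingers measure 114 mm over their backs; the gripper's body (76 mm by 85 mm) begins 54 mm behind the grasp point. The pads swing forward as they close: fully open they stand 13 mm farther back than shut.
Start: joints at [1.233, 0.332, -0.065, 1.46, 0.022, 1.35, -0.088], TCP at [0.194, -0.594, 0.231] pointing down, gripper open.
Joint ranges: [-2.6, 2.6], [-0.5, 2.12], [-1.47, 1.34], [0.16, 2.42], [-1.27, 4.41], [0.06, 2.06], [-2.6, 2.6]. Speed limits (rad/s): [2.22, 2.22, 2.79, 2.79, 3.14, 3.14, 3.14].

### API

Orientations are given as a unit quaternion [x, y, z, w].
In Python, from workcell import get_obs, camera, camera_params, hand_in gives the robot as it stands.
- The arm moves only by the tool carry_out, never from a script. Its argument "commands" is a list that holds one entry, the list of rows, each a list of 6 numbers: the shift along the tool's x, y, z in units of 40 mm (1.0 is 40 mm), then the turn, a rotation vector about the tool's x, y, z in units of 6 degrees (1.0 is 6 degrees). In form: [[[x, y, z, ax, ay, az], ...]]. A call has 1 to 20 rows; each row shifts and turns the commanded pose from where the row before left it, along the tool's axes as they then stand; what a row does not reach is not made up. A row lasts 1/12 s, in which the tool goes at most 41.7 mm and 7.16 degrees, less where a joint would pass 70% of its speed; a pose out of reach is approached as far as the arm can. A call is refused whole if a number of a shift passes 1 or a number of a turn 1, either way. A call with a gripper value outside its range is refused whole. "hand" is the closure, from -1 (fully open) to 1 (shut), set as the call begins (left out, the last holds). The fingers move at their own pace and stop on an object; "force" is the grip in N (left out, the last holds). Time passes only in rows, so rows that do not move let the fingers close. It gives the time, the measured TCP pose, the force, the opening and the grip force at its end, in the units of the state.
- get_obs(): the state, without advancing time (a new reading comes with each control period).
- camera(name): name is "scene" or "top" or "wrist"; returns the picture (420x560x3 uint8, red, green, blue); there is no depth.
- camera_params(name): a dict with "mtx" (3x3 intrinsics, pixels), "R" (3x3) and "t" (3): a world point X has camera coordinates R X + t. Camera axes: x right, y down, z forward; pixel columns grow to the right and rows downward; lengths in m; the calibration is good to about 2 mm. A picture is of the moment at which its call begins: read the wrist's pose just before it. camera_params takes no time and is no camera call; for the wrist camera it gives the pose at the moment of the call.
- hand_in(): hands the job in; it is judged then, once.
The state is a dict: "clock": time; "joint_pos": joint angles; "joint_velocities": joint speeds; "tau": joint torques, N m; "position": TCP position; "ee_rot": TCP orientation; "ft_force": force on the tool from outside, world axes, zero at the start; "torque": the same for the moment, N m; "grip_width": opening from 0.0 (shut) to 1.0 (fully open); "grasp_force": force on a finger pad.
Only numpy, scipy, OpenCV 4.12 (cv2) and the standard library are available. Lean on these libraries where they do the work, as an engineer would, in place of code of your own. Each camera call takes 0.05 s, during which the arm holds its last target. There are 200 camera calls.

### The job

Of the two loose grey rollers lying on the bench, take the long one and lay it in the empty middle seat of the little conveyor, parallel to the other rollers, with both axle ends resting down in their V brackets. Lower it in rather than dropping it, let go, and leave the short roller where it lies: both roll away at a nudge.

Things in the scene. Friction and masses are not known exactly. Their poses are not given: they have to be found in the camera images.
- roller_center (a point): Centre of the long loose roller lying on the bench, 16 mm above the surface. Grey plastic drum, 32 mm diameter, 90 mm long; bare steel axle, 12 mm diameter, standing out 30 mm at each end (150 mm overall). About 0.2 kg. x runs along the axle, either way round; y and z turn as it rolls. Rolls freely sideways.
- short_center (a point): Centre of the short loose roller, a bystander: same 32 mm drum but 50 mm long, 80 mm over its axle ends, too short to span the conveyor. x runs along its axle. Rolls freely too.
- seat (a point): Centre of a roller seated in the conveyor's empty middle place, 63.5 mm above the bench. y: axle direction, x: conveyor's run, z: up. Two 90-degree steel V brackets, 57 to 63 mm off along +y and -y, hold the axle: bottom 8.5 mm below, tops 17 mm above this point, mouth 50 mm along x. End play 12 mm each way. Fixed like rollers 85 mm off at +x and -x; 20 mm free under the drum.
There are look-alikes about, which are no part of the job. What is shaped like the part that bears roller_center but green or yellow is not meant.

How it is judged:
At the end, for the whole second after the job is handed in: The long roller rests in the middle seat: its centre within 10 mm of the seat point along the conveyor, 16 mm along the axle and 6 mm in height, its axle within 10 degrees of the seat's axle direction, at rest and let go; the short roller is within 30 mm of where it lay (x of roller_center in the frame of seat between -0.01 and 0.01 m and y of roller_center in the frame of seat between -0.016 and 0.016 m and z of roller_center in the frame of seat between -0.006 and 0.006 m and angle between the x axis of roller_center and the y axis of seat, either way round below 0.17 rad and linear speed of roller below 0.02 m/s and distance of short_center from where it was at the start of the episode below 0.03 m); the robot touches nothing.
It fails at once if the long roller is dropped or flung: moving faster than 0.7 m/s (a fall of about 25 mm) with no finger touching it (contact force between roller and the fingers below 0.1 N and linear speed of roller above 0.7 m/s).
It fails at once if the short roller is moved by more than 30 mm (distance of short_center from where it was at the start of the episode above 0.03 m).
It also fails if it takes over 38 s, if anything falls off the work surface, if the arm or the gripper's body presses on something with over 40 N, if the wrist force passes 120 N, or if a joint passes its speed limit or range.

## Working session

There is one attempt and no reset: what is moved stays moved. The work goes in short steps, Python scripts to look and compute and a tool call to move; the robot and the scene stay as the last step left them, time stands still between calls to the robot, and variables do not carry over. Pictures are saved under pics/ and viewed, at most 10 in all, crops included, and the job is handed in when it is done.

Besides the shell and the picture viewer there is one more tool, called as name(argument=value, ...), one argument or row to a line, values as JSON. carry_out: Moves the arm, as the interface text tells. Its arguments: {"type":"object","properties":{"commands":{"type":"array"},"hand":{"type":"number"},"force":{"type":"number"}},"required":["commands"]}

```bash
mkdir -p pics; python3 - <<'E'
from workcell import *
import cv2,json
o=get_obs();print(o['position'],o['ee_rot'],o['grip_width'],o['clock'])
for n in("scene","top"):
    cv2.imwrite(f"pics/{n}0.png",camera(n)[:,:,::-1])
    p=camera_params(n);print(n,p)
E
```

```text
[ 0.19339475 -0.5939218   0.23047969] [ 9.87634409e-01  1.56772871e-01 -1.63758027e-04 -7.17228592e-04] 1.000532722303891 0.0
scene {'mtx': array([[392.3948846 ,   0.        , 288.01102751],
       [  0.        , 392.3948846 , 205.69368375],
       [  0.        ,   0.        ,   1.        ]]), 'R': array([[-0.55137384,  0.83424809,  0.00412419],
       [ 0.71037239,  0.47208221, -0.52202438],
       [-0.4374448 , -0.28490088, -0.85292059]]), 't': array([ 0.29202879, -0.28569842,  1.03848425])}
top {'mtx': array([[423.31031553,   0.        , 279.48925211],
       [  0.        , 423.31031553, 208.24641467],
       [  0.        ,   0.        ,   1.        ]]), 'R': array([[ 2.45641057e-02, -9.99698083e-01,  5.89155332e-04],
       [-9.84364009e-01, -2.42901412e-02, -1.74463428e-01],
       [ 1.74425065e-01,  3.70559478e-03, -9.84663478e-01]]), 't': array([-0.03726016,  0.48742295,  0.78698016])}
```

View pics/top0.png

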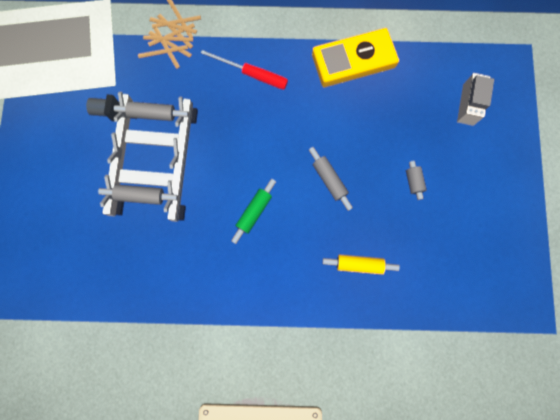

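View pics/scene0.png

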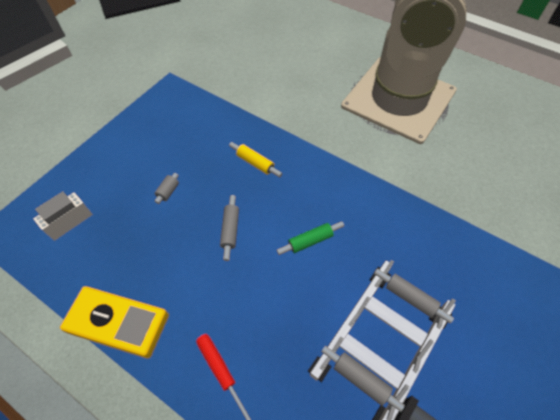

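The top view shows the long roller at about (331,179), running from (313,150) to (350,208). The short roller is at (416,181). The conveyor's fixed rollers are at (147,111) and (137,193), so the empty seat is near (142,152). In the scene view the long roller is at (230,226) and the fixed rollers are near (413,296) and (363,378).

```bash
cat > h.py <<'E'
import numpy as np,cv2
from workcell import *
def ray(p,u):
    R,t=np.array(p['R']),np.array(p['t'])
    return -R.T@t, R.T@np.linalg.solve(p['mtx'],[u[0],u[1],1.])
def onz(p,u,z):
    c,d=ray(p,u); return c+d*(z-c[2])/d[2]
def tri(l):
    A=np.zeros((3,3));b=np.zeros(3)
    for p,u in l:
        c,d=ray(p,u);d=d/np.linalg.norm(d);M=np.eye(3)-np.outer(d,d);A+=M;b+=M@c
    return np.linalg.solve(A,b)
def blob(im,box,kind):
    x0,y0,x1,y1=box;h=cv2.cvtColor(im[y0:y1,x0:x1],cv2.COLOR_RGB2HSV)
    s,v=h[...,1],h[...,2]
    m=(s<110)
    if kind=='drum': m&=(v>60)&(v<145)
    m=m.astype(np.uint8)
    if kind=='drum': m=cv2.morphologyEx(m,cv2.MORPH_OPEN,np.ones((7,7),np.uint8))
    c=max(cv2.findContours(m,cv2.RETR_EXTERNAL,cv2.CHAIN_APPROX_NONE)[0],key=cv2.contourArea)
    r=cv2.minAreaRect(c);q=cv2.boxPoints(r)+[x0,y0]
    e=sorted([(np.linalg.norm(q[i]-q[(i+1)%4]),i) for i in range(4)])[:2]
    E=[(q[i]+q[(i+1)%4])/2 for _,i in e]
    return np.array(r[0])+[x0,y0],E,r[1]
E
python3 - <<'E'
from h import *
T,S=[cv2.imread(f"pics/{n}0.png")[:,:,::-1].copy() for n in("top","scene")]
pt,ps=camera_params("top"),camera_params("scene")
def do(n,bt,bs,k,z):
    a,ea,ra=blob(T,bt,k);b,eb,rb=blob(S,bs,k)
    P=[onz(pt,e,z) for e in ea];d=P[1]-P[0]
    print(n,a,ra,b,rb,'top',onz(pt,a,z).round(4),'scene',onz(ps,b,z).round(4),'tri',tri([(pt,a),(ps,b)]).round(4),'len',np.linalg.norm(d).round(4),'ang',np.degrees(np.arctan2(d[1],d[0])).round(1))
do('long',(300,140,362,218),(210,190,248,265),'all',.016)
do('short',(400,155,432,205),(148,168,184,206),'all',.016)
do('far',(122,98,178,124),(330,345,398,408),'drum',.0635)
do('near',(108,180,164,206),(382,270,446,322),'drum',.0635)
print(T[111,147],T[106,100],T[193,137],T[179,331],T[150,142])
E
```

```text
long [330.14620972 178.22743988] (73.24261474609375, 15.02104377746582) [229.10975647 227.5121994 ] (15.570846557617188, 65.7067642211914) top [ 0.558  -0.1275  0.016 ] scene [ 0.5613 -0.1258  0.016 ] tri [ 0.5594 -0.1281  0.0106] len 0.1518 ang -147.4
short [415.82864952 179.92415619] (39.050601959228516, 15.440353393554688) [166.11351395 187.71892166] (14.851335525512695, 35.437347412109375) top [ 0.5588 -0.303   0.016 ] scene [ 0.5594 -0.303   0.016 ] tri [ 0.5591 -0.3035  0.0151] len 0.0813 ang -169.0Traceback (most recent call last):
  File "<stdin>", line 10, in <module>
  File "<stdin>", line 5, in do
  File "h.py", line 20, in blob
    c=max(cv2.findContours(m,cv2.RETR_EXTERNAL,cv2.CHAIN_APPROX_NONE)[0],key=cv2.contourArea)
ValueError: max() iterable argument is empty
```

```bash
python3 - <<'E'
from h import *
T,S=[cv2.imread(f"pics/{n}0.png")[:,:,::-1].copy() for n in("top","scene")]
for p in [(147,111),(137,193),(100,106),(331,179),(160,111),(142,138)]: print('T',T[p[1],p[0]])
for p in [(413,296),(363,378),(408,408),(230,226)]: print('S',S[p[1],p[0]])
a=cv2.resize(T[85:230,70:215],None,fx=4,fy=4,interpolation=cv2.INTER_CUBIC)
cv2.imwrite("pics/conv.png",a[:,:,::-1])
E
```

```text
T [170 166 163]
T [167 165 162]
T [ 92 102 116]
T [167 165 164]
T [173 169 168]
T [239 241 239]
S [125 121 119]
S [137 134 130]
S [48 44 47]
S [137 134 131]
```

View pics/conv.png

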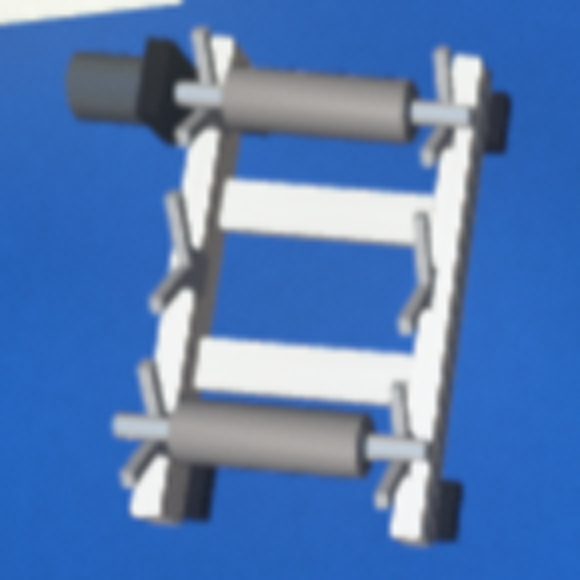

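The crop shows the far drum centred at crop (317,103) and the near one at (268,438). The middle V brackets are at about crop (185,258) and (425,275), and they are empty.

```bash
python3 - <<'E'
from h import *
T,S=[cv2.imread(f"pics/{n}0.png")[:,:,::-1].copy() for n in("top","scene")]
pt,ps=camera_params("top"),camera_params("scene")
def drum(im,box,lo,hi):
    x0,y0,x1,y1=box;h=cv2.cvtColor(im[y0:y1,x0:x1],cv2.COLOR_RGB2HSV)
    m=((h[...,1]<60)&(h[...,2]>lo)&(h[...,2]<hi)).astype(np.uint8)
    m=cv2.morphologyEx(m,cv2.MORPH_OPEN,np.ones((9,9),np.uint8))
    c=max(cv2.findContours(m,cv2.RETR_EXTERNAL,cv2.CHAIN_APPROX_NONE)[0],key=cv2.contourArea)
    r=cv2.minAreaRect(c);return np.array(r[0])+[x0,y0],r[1:]
C=[]
for n,bt,bs in(('far',(115,95,185,130),(320,335,405,412)),('near',(100,175,170,212),(375,262,450,328))):
    a,ra=drum(T,bt,110,200);b,rb=drum(S,bs,80,170);z=.0635
    P=onz(pt,a,z);C.append(P)
    print(n,a,ra,b,rb,'top',P.round(4),'scene',onz(ps,b,z).round(4),'tri',tri([(pt,a),(ps,b)]).round(4))
d=C[0]-C[1];print('dist',np.linalg.norm(d),'ang run',np.degrees(np.arctan2(d[1],d[0])),'mid',(C[0]+C[1])/2)
cr=lambda x,y:np.array([70+(x+.5)/4-.5,85+(y+.5)/4-.5])
for n,p,q in(('far ax',(178,92),(468,116)),('near ax',(115,425),(428,450)),('far dr',(226,94),(408,110)),('near dr',(174,430),(362,446))):
    P,Q=[onz(pt,cr(*k),.0635) for k in(p,q)];e=P-Q
    print(n,((P+Q)/2).round(4),np.linalg.norm(e).round(4),np.degrees(np.arctan2(e[1],e[0])).round(2))
E
```

```text
far [147.99655533 110.54137993] ((45.09370040893555, 14.699050903320312), 4.763641834259033) [363.84000397 378.38000107] ((69.0, 18.399999618530273), 36.869895935058594) top [0.6757 0.2414 0.0635] scene [0.6746 0.2393 0.0635] tri [0.6748 0.2398 0.0661]
near [135.0965538  193.84138107] ((47.00374221801758, 15.114277839660645), 4.763641834259033) [413.79512405 294.54390335] ((60.69598388671875, 14.964103698730469), 32.905242919921875) top [0.5058 0.2528 0.0635] scene [0.5042 0.2491 0.0635] tri [0.5054 0.25   0.0675]
dist 0.17025226194937174 ang run -3.850982733044428 mid [0.59073335 0.2470879  0.0635    ]
far ax [0.6756 0.2367 0.0635] 0.1456 86.44
near ax [0.5056 0.2483 0.0635] 0.1516 86.77
far dr [0.6766 0.2397 0.0635] 0.0915 86.13
near dr [0.5053 0.2499 0.0635] 0.0911 86.47
```

carry_out(
  commands=[
    [[0.769, -0.516, 0, 0, 0, 0], [0.769, -0.516, 0, 0, 0, 0], [0.769, -0.516, 0, 0, 0, 0], [0.769, -0.516, 0, 0, 0, 0], [0.769, -0.516, 0, 0, 0, 0], [0.769, -0.516, 0, 0, 0, 0], [0.769, -0.516, 0, 0, 0, 0], [0.769, -0.516, 0, 0, 0, 0], [0.769, -0.516, 0, 0, 0, 0], [0.769, -0.516, 0, 0, 0, 0], [0.769, -0.516, 0, 0, 0, 0], [0.769, -0.516, 0, 0, 0, 0], [0.769, -0.516, 0, 0, 0, 0], [0.769, -0.516, 0, 0, 0, 0], [0.769, -0.516, 0, 0, 0, 0], [0.769, -0.516, 0, 0, 0, 0], [0, 0, 0, 0, 0, -0.6], [0, 0, 0, 0, 0, -0.6], [0, 0, 0, 0, 0, -0.6], [0, 0, 0, 0, 0, -0.6]],
  ],
  hand=-1,
  force=30,
)

```text
clock: 1.77
position: [0.5591, -0.1276, 0.2308]
ee_rot: [0.96, 0.281, -0.0, -0.0]
ft_force: [0.2, 0.6, -0.2]
grip_width: 1.001
grasp_force: 0.0
```

carry_out(
  commands=[
    [[0, 0, 0, 0, 0, 0], [0, 0, 0, 0, 0, 0], [0, 0, 0, 0, 0, 0], [0, 0, 0, 0, 0, 0]],
  ],
)

```text
clock: 2.1
position: [0.5592, -0.1279, 0.2312]
ee_rot: [0.96, 0.279, -0.0, 0.0]
ft_force: [-0.0, -0.7, -0.3]
grip_width: 1.001
grasp_force: 0.0
```

```bash
cat > w.py <<'E'
from h import *
import sys
from scipy.spatial.transform import Rotation as Ro
def state():
    o=get_obs();R=Ro.from_quat(o['ee_rot']).as_matrix()
    print('t',round(o['clock'],2),'tcp',np.round(o['position'],4),'yawx',np.degrees(np.arctan2(R[1,0],R[0,0])).round(2),'tz',R[:,2].round(4),'F',np.round(o['ft_force'],1),'w',round(o['grip_width'],3),'g',round(o['grasp_force'],1))
    return np.array(o['position']),R
def shift(p,R,goal): print('units',(R.T@(np.array(goal)-p)/.04).round(3))
E
python3 - <<'E'
from w import *
p,R=state();pw=camera_params("wrist");im=camera("wrist")
cv2.imwrite("pics/w1.png",im[:,:,::-1]);print(pw)
np.savez("w1.npz",R=pw['R'],t=pw['t'])
E
```

```text
t 2.1 tcp [ 0.5592 -0.1279  0.2312] yawx 32.35 tz [-1.e-04 -1.e-04 -1.e+00] F [-0.  -0.7 -0.3] w 1.001 g 0.0
{'mtx': array([[374.84446343,   0.        , 283.85916807],
       [  0.        , 374.84446343, 212.11768055],
       [  0.        ,   0.        ,   1.        ]]), 'R': array([[ 5.35789234e-01, -8.44351477e-01,  6.93429055e-04],
       [-8.04026845e-01, -5.09949841e-01,  3.05764604e-01],
       [-2.57819181e-01, -1.64382918e-01, -9.52106888e-01]]), 't': array([-0.40705371,  0.34343937,  0.50237248])}
```

View pics/w1.png

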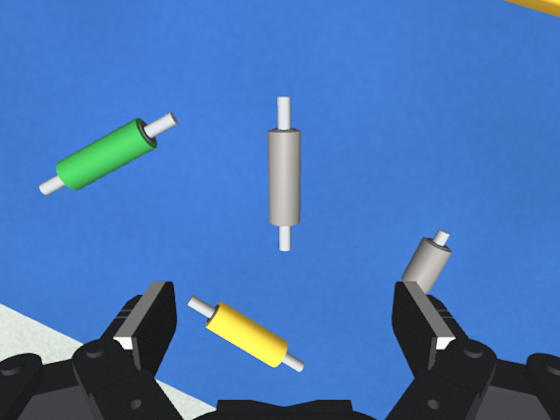

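The wrist view shows the long roller upright in the image from (284,97) to (284,250), centred between the fingers, with nothing near the finger paths.

```bash
python3 - <<'E'
from w import *
p,R=state();pw=camera_params("wrist");im=cv2.imread("pics/w1.png")[:,:,::-1].copy()
a,E,r=blob(im,(250,80,320,265),'all')
P=[onz(pw,e,.016) for e in E];d=P[1]-P[0]
print(a,r,onz(pw,a,.016),sum(P)/2,np.linalg.norm(d),np.degrees(np.arctan2(d[1],d[0])))
shift(p,R,[*(sum(P)/2)[:2],.003])
E
```

```text
t 2.15 tcp [ 0.5592 -0.1279  0.2313] yawx 32.37 tz [-1.e-04 -1.e-04 -1.e+00] F [-0.1 -0.9  0.2] w 0.999 g 0.0
[283.5 173.5] (153.0, 33.0) [ 0.55998111 -0.12633898  0.016     ] [ 0.55592463 -0.12891346  0.016     ] 0.15148399026031753 -147.59842416279866
units [-0.082 -0.024  5.707]
```

carry_out(
  commands=[
    [[-0.08, -0.02, 0.4, 0, 0, 0], [0, 0, 0.4, 0, 0, 0], [0, 0, 0.4, 0, 0, 0], [0, 0, 0.4, 0, 0, 0], [0, 0, 0.4, 0, 0, 0], [0, 0, 0.4, 0, 0, 0], [0, 0, 0.4, 0, 0, 0], [0, 0, 0.4, 0, 0, 0], [0, 0, 0.4, 0, 0, 0], [0, 0, 0.4, 0, 0, 0], [0, 0, 0.4, 0, 0, 0], [0, 0, 0.4, 0, 0, 0], [0, 0, 0.25, 0, 0, 0], [0, 0, 0.25, 0, 0, 0], [0, 0, 0.2, 0, 0, 0], [0, 0, 0.15, 0, 0, 0], [0, 0, 0, 0, 0, 0], [0, 0, 0, 0, 0, 0]],
  ],
)

```text
clock: 3.65
position: [0.5563, -0.129, 0.0055]
ee_rot: [0.96, 0.279, 0.0, 0.0]
ft_force: [0.4, -0.4, 0.3]
grip_width: 1.0
grasp_force: 0.0
```

carry_out(
  commands=[
    [[0, 0, 0, 0, 0, 0], [0, 0, 0, 0, 0, 0], [0, 0, 0, 0, 0, 0], [0, 0, 0, 0, 0, 0], [0, 0, 0, 0, 0, 0], [0, 0, 0, 0, 0, 0], [0, 0, 0, 0, 0, 0], [0, 0, 0, 0, 0, 0], [0, 0, 0, 0, 0, 0], [0, 0, 0, 0, 0, 0]],
  ],
  hand=1,
  force=30,
)

```text
clock: 4.48
position: [0.5564, -0.1291, 0.0058]
ee_rot: [0.96, 0.279, 0.0, 0.0]
ft_force: [-1.0, 0.2, 6.0]
grip_width: 0.362
grasp_force: 29.7
```

carry_out(
  commands=[
    [[0, 0, -0.1, 0, 0, 0], [0, 0, -0.2, 0, 0, 0], [0, 0, -0.4, 0, 0, 0], [0, 0, -0.4, 0, 0, 0], [0, 0, -0.4, 0, 0, 0], [0, 0, -0.4, 0, 0, 0], [0, 0, -0.4, 0, 0, 0], [0, 0, -0.4, 0, 0, 0], [0, 0, -0.4, 0, 0, 0], [0, 0, -0.4, 0, 0, 0], [0, 0, -0.4, 0, 0, 0], [0, 0, -0.2, 0, 0, 0], [0, 0, -0.1, 0, 0, 0], [0, 0, 0, 0, 0, 0], [0, 0, 0, 0, 0, 0], [0, 0, 0, 0, 0, 0]],
  ],
  force=45,
)

```text
clock: 5.82
position: [0.5555, -0.1289, 0.1722]
ee_rot: [0.96, 0.279, -0.001, -0.0]
ft_force: [0.7, 0.3, -2.9]
grip_width: 0.357
grasp_force: 44.8
```

```bash
python3 - <<'E'
from w import *
p,R=state()
cv2.imwrite("pics/w2.png",camera("wrist")[:,:,::-1])
g=np.array([.5905,.244,p[2]]);shift(p,R,g)
E
```

```text
t 5.82 tcp [ 0.5555 -0.1289  0.1722] yawx 32.44 tz [-1.6e-03  4.0e-04 -1.0e+00] F [ 0.7  0.3 -2.9] w 0.357 g 44.8
units [ 5.737e+00 -7.399e+00  2.000e-03]
```

View pics/w2.png

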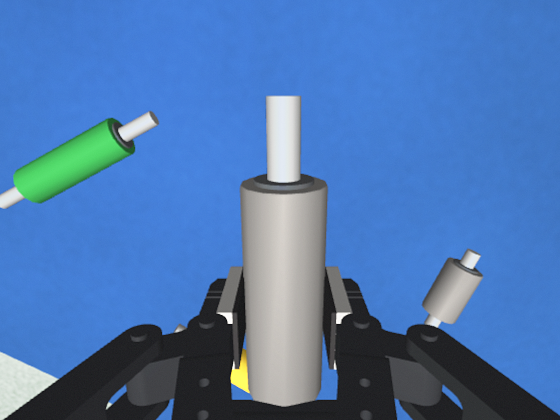

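The roller is held between the pads at its middle. The axle tip is at (283,97) and the drum's front rim at (283,178). I'll check that it is level.

```bash
python3 - <<'E'
from w import *
p,R=state();pw=camera_params("wrist")
for n,u,x,r in(('axletip top',(283,97),.075,.006),('drum rim top',(283,178),.045,.016)):
    for dx in(-.003,0,.003):
        c,d=ray(pw,u);c=R.T@(c-p);d=R.T@d
        P=c+d*(x+dx-c[0])/d[0];print(n,dx,'axis height above TCP',(-P[2]-r).round(4),'y',P[1].round(4))
E
```

```text
t 5.87 tcp [ 0.5556 -0.1289  0.1722] yawx 32.44 tz [-1.6e-03  4.0e-04 -1.0e+00] F [ 1.2  0.5 -2.4] w 0.357 g 44.8
axletip top -0.003 axis height above TCP -0.2599 y -0.0015
axletip top 0 axis height above TCP -0.0226 y -0.0012
axletip top 0.003 axis height above TCP 0.2148 y -0.0008
drum rim top -0.003 axis height above TCP -0.0303 y -0.0012
drum rim top 0 axis height above TCP -0.0169 y -0.0012
drum rim top 0.003 axis height above TCP -0.0035 y -0.0011
```

carry_out(
  commands=[
    [[0.18, -0.23, 0, 0, 0, 0], [0.36, -0.465, 0, 0, 0, 0], [0.36, -0.465, 0, 0, 0, 0], [0.36, -0.465, 0, 0, 0, 0], [0.36, -0.465, 0, 0, 0, 0], [0.36, -0.465, 0, 0, 0, 0], [0.36, -0.465, 0, 0, 0, 0], [0.36, -0.465, 0, 0, 0, 0], [0.36, -0.465, 0, 0, 0, 0], [0.36, -0.465, 0, 0, 0, 0], [0.36, -0.465, 0, 0, 0, 0], [0.36, -0.465, 0, 0, 0, 0], [0.36, -0.465, 0, 0, 0, 0], [0.36, -0.465, 0, 0, 0, 0], [0.36, -0.465, 0, 0, 0, 0], [0.36, -0.465, 0, 0, 0, 0], [0.18, -0.23, 0, 0, 0, 0]],
  ],
)

```text
clock: 7.28
position: [0.5896, 0.2501, 0.1729]
ee_rot: [0.96, 0.281, -0.0, -0.001]
ft_force: [0.1, 0.7, -1.5]
grip_width: 0.357
grasp_force: 44.9
```

carry_out(
  commands=[
    [[0, 0, 0, 0, 0, -0.5], [0, 0, 0, 0, 0, -0.7], [0, 0, 0, 0, 0, -0.7], [0, 0, 0, 0, 0, -0.7], [0, 0, 0, 0, 0, -0.7], [0, 0, 0, 0, 0, -0.7], [0, 0, 0, 0, 0, -0.7], [0, 0, 0, 0, 0, -0.7], [0, 0, 0, 0, 0, -0.7], [0, 0, 0, 0, 0, -0.7], [0, 0, 0, 0, 0, -0.7], [0, 0, 0, 0, 0, -0.7], [0, 0, 0, 0, 0, -0.5], [0, 0, 0, 0, 0, -0.3], [0, 0, 0, 0, 0, 0], [0, 0, 0, 0, 0, 0], [0, 0, 0, 0, 0, 0]],
  ],
)

```text
clock: 8.7
position: [0.591, 0.2456, 0.1731]
ee_rot: [0.729, 0.684, -0.0, 0.0]
ft_force: [-0.2, -1.0, -2.6]
grip_width: 0.357
grasp_force: 44.9
```

```bash
python3 - <<'E'
from w import *
p,R=state()
im=camera("wrist");sc=camera("scene")
cv2.imwrite("pics/w3.png",im[:,:,::-1]);cv2.imwrite("pics/s3.png",sc[:,:,::-1])
c=cv2.resize(sc[180:420,280:560],(400,343))
cv2.imwrite("pics/c3.png",np.hstack([cv2.resize(im,(400,300)),c[:300]])[:,:,::-1])
shift(p,R,[.5905,.244,p[2]])
E
```

```text
t 8.7 tcp [0.591  0.2456 0.1731] yawx 86.36 tz [-2.e-04 -3.e-04 -1.e+00] F [-0.2 -1.  -2.6] w 0.357 g 44.9
units [-0.04  -0.009  0.   ]
```

View pics/c3.png

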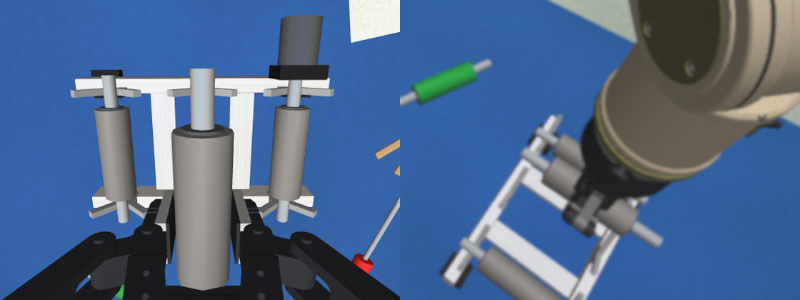

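The wrist view shows the held roller centred at half-scale x≈202, between the fixed drums at x≈114 and x≈290, with the middle V brackets empty under it. I'll refine the seat position from this near view.

```bash
python3 - <<'E'
from w import *
p,R=state();pw=camera_params("wrist");im=cv2.imread("pics/w3.png")[:,:,::-1].copy()
C=[];A=[]
for x0,x1 in((115,205),(365,450)):
    h=cv2.cvtColor(im[125:305,x0:x1],cv2.COLOR_RGB2HSV)
    m=((h[...,1]<60)&(h[...,2]>90)&(h[...,2]<190)).astype(np.uint8)
    m=cv2.morphologyEx(m,cv2.MORPH_OPEN,np.ones((31,31),np.uint8))
    ys=np.where(m.any(1))[0];f=lambda y:(np.where(m[y])[0].mean()+x0,y+125)
    a,b=f(ys[0]+8),f(ys[-1]-8);q=[onz(pw,u,.0635) for u in(f(ys[0]),f(ys[-1]))]
    C.append((q[0]+q[1])/2);d=onz(pw,a,.0635)-onz(pw,b,.0635)
    print(f(ys[0]),f(ys[-1]),C[-1],np.linalg.norm(q[0]-q[1]),np.degrees(np.arctan2(d[1],d[0])))
d=C[1]-C[0];print(np.linalg.norm(d),np.degrees(np.arctan2(d[1],d[0])),(C[0]+C[1])/2)
shift(p,R,[*((C[0]+C[1])/2)[:2],p[2]])
E
```

```text
t 8.8 tcp [0.591  0.2456 0.1733] yawx 86.39 tz [ 0.e+00 -2.e-04 -1.e+00] F [ 0.7 -0.4 -2.7] w 0.359 g 44.9
(np.float64(155.0), np.int64(155)) (np.float64(166.0), np.int64(279)) [0.50166656 0.24222133 0.0635    ] 0.09306599801541962 84.6179691635713
(np.float64(409.0), np.int64(154)) (np.float64(400.5), np.int64(278)) [0.67470884 0.23218362 0.0635    ] 0.0929850848737411 87.30125894773845
0.1733331666780596 -3.319849342625473 [0.5881877  0.23720247 0.0635    ]
units [-0.214 -0.058  0.   ]
```

carry_out(
  commands=[
    [[-0.11, -0.01, 0, 0, 0, 0], [0, 0, 0.2, 0, 0, 0], [0, 0, 0.2, 0, 0, 0], [0, 0, 0.2, 0, 0, 0], [0, 0, 0.2, 0, 0, 0], [0, 0, 0.2, 0, 0, 0], [0, 0, 0.2, 0, 0, 0], [0, 0, 0.2, 0, 0, 0], [0, 0, 0.2, 0, 0, 0], [0, 0, 0.2, 0, 0, 0], [0, 0, 0.2, 0, 0, 0], [0, 0, 0.2, 0, 0, 0], [0, 0, 0.2, 0, 0, 0], [0, 0, 0.2, 0, 0, 0], [0, 0, 0.1, 0, 0, 0], [0, 0, 0.1, 0, 0, 0], [0, 0, 0, 0, 0, 0], [0, 0, 0, 0, 0, 0]],
  ],
)

```text
clock: 10.3
position: [0.5905, 0.2413, 0.0614]
ee_rot: [0.729, 0.685, 0.0, 0.0]
ft_force: [-0.5, 1.5, -2.2]
grip_width: 0.352
grasp_force: 44.9
```

```bash
python3 - <<'E'
from w import *
p,R=state()
im=camera("wrist");sc=camera("top")
cv2.imwrite("pics/c4.png",np.hstack([cv2.resize(im,(400,300)),cv2.resize(sc[80:230,60:260],(400,300))])[:,:,::-1])
E
```

```text
t 10.3 tcp [0.5905 0.2413 0.0614] yawx 86.44 tz [ 1.e-04  0.e+00 -1.e+00] F [-0.5  1.5 -2.2] w 0.352 g 44.9
```

View pics/c4.png

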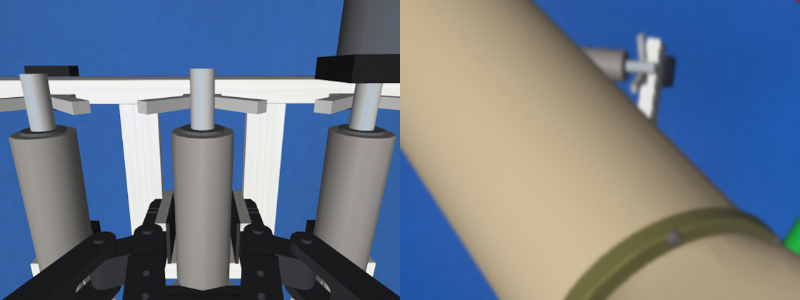

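The wrist view shows the axle at x≈202, centred in the far bracket's mouth (138–267), and its end is level with the neighbour rollers' ends. I'll lower it slowly.

carry_out(
  commands=[
    [[0, 0, 0.04, 0, 0, 0], [0, 0, 0.04, 0, 0, 0], [0, 0, 0.04, 0, 0, 0], [0, 0, 0.04, 0, 0, 0], [0, 0, 0, 0, 0, 0], [0, 0, 0, 0, 0, 0]],
  ],
)

```text
clock: 10.9
position: [0.5903, 0.2412, 0.0548]
ee_rot: [0.729, 0.685, -0.0, -0.0]
ft_force: [1.2, -0.2, -2.6]
grip_width: 0.355
grasp_force: 44.9
```

carry_out(
  commands=[
    [[0, 0, 0.025, 0, 0, 0], [0, 0, 0, 0, 0, 0], [0, 0, 0, 0, 0, 0]],
  ],
)

```text
clock: 11.15
position: [0.5904, 0.2413, 0.0539]
ee_rot: [0.729, 0.685, -0.0, 0.0]
ft_force: [0.3, -0.4, -1.9]
grip_width: 0.358
grasp_force: 44.9
```

carry_out(
  commands=[
    [[0, 0, 0.025, 0, 0, 0], [0, 0, 0, 0, 0, 0], [0, 0, 0, 0, 0, 0]],
  ],
)

```text
clock: 11.4
position: [0.5906, 0.2413, 0.0535]
ee_rot: [0.729, 0.685, 0.0, 0.0]
ft_force: [-3.0, -1.5, 4.2]
grip_width: 0.36
grasp_force: 45.7
```

carry_out(
  commands=[
    [[0, 0, 0.025, 0, 0, 0], [0, 0, 0, 0, 0, 0], [0, 0, 0, 0, 0, 0]],
  ],
)

```text
clock: 11.65
position: [0.5906, 0.2414, 0.0533]
ee_rot: [0.729, 0.685, 0.0, 0.0]
ft_force: [-4.7, -3.6, 12.3]
grip_width: 0.356
grasp_force: 46.7
```

carry_out(
  commands=[
    [[0, 0, 0, 0, 0, 0], [0, 0, 0, 0, 0, 0], [0, 0, 0, 0, 0, 0], [0, 0, 0, 0, 0, 0], [0, 0, 0, 0, 0, 0], [0, 0, 0, 0, 0, 0]],
  ],
  hand=-0.4,
)

```text
clock: 12.15
position: [0.5904, 0.2412, 0.0518]
ee_rot: [0.729, 0.685, -0.0, -0.0]
ft_force: [0.7, 0.5, 0.2]
grip_width: 0.701
grasp_force: 0.0
```

```bash
python3 - <<'E'
from w import *
p,R=state()
cv2.imwrite("pics/w5.png",camera("wrist")[:,:,::-1])
E
```

```text
t 12.15 tcp [0.5904 0.2412 0.0518] yawx 86.43 tz [-1.e-04 -0.e+00 -1.e+00] F [0.7 0.5 0.2] w 0.701 g 0.0
```

View pics/w5.png

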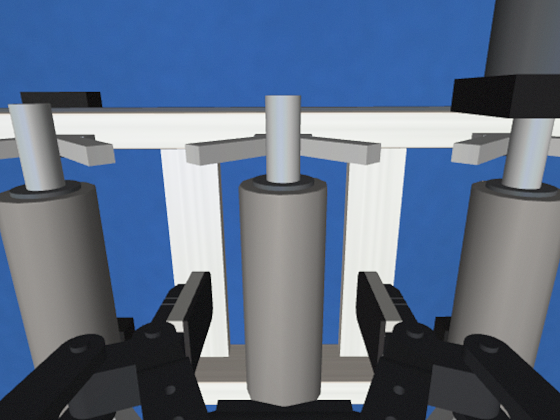

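The fingers are clear on both sides and the axle, at (283,135), sits in the V's vertex. I'll retreat upward and then back out of the top camera's view.

carry_out(
  commands=[
    [[0, 0, -0.1, 0, 0, 0], [0, 0, -0.2, 0, 0, 0], [0, 0, -0.4, 0, 0, 0], [0, 0, -0.5, 0, 0, 0], [0, 0, -0.5, 0, 0, 0], [0, 0, -0.5, 0, 0, 0], [0, 0, -0.5, 0, 0, 0], [0, 0, -0.5, 0, 0, 0], [0, 0, -0.5, 0, 0, 0], [0, 0, -0.3, 0, 0, 0], [-0.6, 0, 0, 0, 0, 0], [-0.6, 0, 0, 0, 0, 0], [-0.6, 0, 0, 0, 0, 0], [-0.6, 0, 0, 0, 0, 0], [-0.6, 0, 0, 0, 0, 0], [-0.6, 0, 0, 0, 0, 0], [-0.6, 0, 0, 0, 0, 0], [-0.6, 0, 0, 0, 0, 0], [0, 0, 0, 0, 0, 0], [0, 0, 0, 0, 0, 0]],
  ],
)

```text
clock: 13.87
position: [0.5785, 0.048, 0.2121]
ee_rot: [0.73, 0.684, -0.0, 0.0]
ft_force: [0.3, 1.2, 0.3]
grip_width: 0.704
grasp_force: 0.0
```

```bash
python3 - <<'E'
from w import *
p,R=state()
im=camera("wrist");t=camera("top")
cv2.imwrite("pics/c6.png",np.hstack([cv2.resize(im,(400,300)),cv2.resize(t[80:230,60:260],(400,300))])[:,:,::-1])
E
```

```text
t 13.87 tcp [0.5785 0.048  0.2121] yawx 86.27 tz [ 1.e-04 -7.e-04 -1.e+00] F [0.3 1.2 0.3] w 0.704 g 0.0
```

View pics/c6.png

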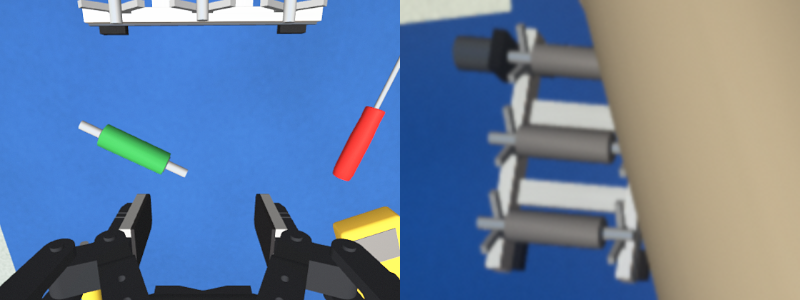

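The top view shows the roller seated at about crop (567,143), parallel to its neighbours and evenly spaced between them. The wrist view shows its near axle end resting in the near V.

```bash
python3 -c "
from workcell import *
print(hand_in())"
```

```text
the job is handed in; nothing more can be done
None
```

The long roller was lowered into the conveyor's middle seat, released, and handed in at about 14 s. Camera views showed both axle ends down in their Vs, and the short roller was never touched; hand-in returned no verdict.

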